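Rebalance a centrifuge rotor by trading carriers

TASK

This centrifuge rotor was loaded out of balance. Rearrange its six loads so that each faces its own kind straight across the hub - bottle opposite bottle, single-tube carrier opposite single-tube carrier, four-tube carrier opposite four-tube carrier - with all six upright and fully home in the bores; which pair takes which two facing bores does not matter. The rotor is full, so the bare cork mat is there to park one on while you trade the others; never tip a load over, and leave the dropper bottle and the wash bottle where they stand.

Things in the scene. Friction and masses are not known exactly. Their poses are not given: they have to be found in the camera images.
- bottle_1: White screw-cap centrifuge bottle: plain flat round top, ribbed cap, no tubes showing; 36 mm round, 65 mm tall; one of two alike. Loose, 90 g. Origin: centre of its underside, z up; any yaw. Lowest 12 mm taper to a flat 24 mm foot; it stands by itself on mat or bench. In a bore, heights 37 to 65 mm of it stand clear of the rotor: grip there from above
- bottle_2: White screw-cap centrifuge bottle: plain flat round top, ribbed cap, no tubes showing; 36 mm round, 65 mm tall; one of two alike. Loose, 90 g. Origin: centre of its underside, z up; any yaw. Lowest 12 mm taper to a flat 24 mm foot; it stands by itself on mat or bench. In a bore, heights 37 to 65 mm of it stand clear of the rotor: grip there from above
- single_1: Grey tube carrier with ONE white-capped tube in the middle of its top; 36 mm round collar to 65 mm height, the 20 mm cap above it to 85 mm; one of two alike. Loose, 90 g. Origin: centre of its underside, z up; any yaw. Lowest 12 mm taper to a flat 24 mm foot; it stands by itself on mat or bench. In a bore, heights 37 to 65 mm of it stand clear of the rotor: grip there from above
- single_2: Grey tube carrier with ONE white-capped tube in the middle of its top; 36 mm round collar to 65 mm height, the 20 mm cap above it to 85 mm; one of two alike. Loose, 90 g. Origin: centre of its underside, z up; any yaw. Lowest 12 mm taper to a flat 24 mm foot; it stands by itself on mat or bench. In a bore, heights 37 to 65 mm of it stand clear of the rotor: grip there from above
- four_1: Grey tube carrier with FOUR small white-capped tubes in its top; 36 mm round collar to 65 mm height, the caps above it to 71 mm; one of two alike. Loose, 90 g. Origin: centre of its underside, z up; any yaw. Lowest 12 mm taper to a flat 24 mm foot; it stands by itself on mat or bench. In a bore, heights 37 to 65 mm of it stand clear of the rotor: grip there from above
- four_2: Grey tube carrier with FOUR small white-capped tubes in its top; 36 mm round collar to 65 mm height, the caps above it to 71 mm; one of two alike. Loose, 90 g. Origin: centre of its underside, z up; any yaw. Lowest 12 mm taper to a flat 24 mm foot; it stands by itself on mat or bench. In a bore, heights 37 to 65 mm of it stand clear of the rotor: grip there from above
- rotor: Round aluminium rotor, 204 mm wide, on a low black stand; fixed, does not turn. Origin on its axis at bench level, z up. Top face 65 mm up. Six vertical bores, all full at the start, 40 mm wide, 37 mm deep (floor 28 mm above bench: origin height of a load fully home), centres at 75 mm radius, 0, 60, .. 300 deg from its x axis. Central lock screw 28 mm wide, 83 mm high
- cork_mat: round cork mat, 100 mm across, 5 mm thick, lying clear on the bench, nothing on it; fixed. Origin at the centre of its underside (bench level)
- dropper_bottle: small amber dropper bottle, 31 mm across, 87 mm tall, stands loose within 11 cm of the cork mat's centre, on its far side; bystander. Origin at the centre of its underside
- wash_bottle: white wash bottle with a bent spout, 68 mm across (113 mm with spout), 197 mm tall, stands loose at the back right of the bench; bystander. Origin at its underside
Things that resemble listed ones, but are neither listed nor needed, are in the scene too. What is shaped like the bottle_2 but blue is not meant.

How it is judged:
By the outcome, as a careful person would: the job done as asked, in the order asked, and still so for the second after the job is handed in, with the robot touching nothing.
It also fails if it takes over 90 s, if anything falls off the work surface, if the arm or the gripper's body presses on something with over 40 N, if the wrist force passes 120 N, or if a joint passes its speed limit or range.

ROBOT

A 6-joint arm with a two-finger parallel gripper is mounted at the origin on a cart in front of the work surface, level with it; the furniture and walls round the work are solid. World frame = base frame: x ahead of the robot, y to its left, z up, the work surface at z = 0. Lengths are in m, angles in rad, forces in N, time in s.
With the tool pointing down it reaches from about 0.225 to 0.725 m from the base axis. Payload 3.1 kg.
Tool frame: the origin (TCP) lies between the finger pads; the fingertips stand env.nose_length ahead of it and the grasp point (between the pads) lies 2 mm behind it (env.nose_length is the distance from the TCP to the fingertips, in m); z points along the fingers, y is the line along which they close (so a half turn about z gives the same grasp; the last joint's range is limited). The gripper opens to 85 mm and grips with 20 to 120 N. Pads are 22 mm wide; open, the fingers measure 114 mm over their backs; the gripper's body (76 mm by 85 mm) begins 54 mm behind the grasp point. The pads swing forward as they close: fully open they stand 13 mm farther back than shut.
Start: joints at [-1.329, 0.048, 0.099, 1.622, 0, 1.443], TCP at [0.19, -0.49, 0.248] pointing down, gripper open.
Joint ranges: [-2.91, 2.91], [-0.99, 1.94], [-1.21, 1.42], [-2.12, 2.29], [-1.49, 1.47], [-3.14, 3.14]. Speed limits (rad/s): [2.79, 2.79, 3.14, 3.14, 3.14, 3.14].

INTERFACE

Orientations are given as a 3x3 rotation matrix whose columns are the frame's x, y, z axes.
In Python, from bench import env gives the robot as it stands.
- The arm moves only by the tool jog_arm, never from a script. Its argument "series" is a list of rows, each a list of 5 numbers: the shift along the tool's x, y, z in m, then the turn about the tool's z in degrees, then the closure, from -1 (fully open) to 1 (shut). In form: [[x, y, z, turn, grip], ...]. A call has 1 to 8 rows; each row shifts and turns the commanded pose from where the row before left it, along the tool's axes as they then stand; what a row does not reach is not made up. A row lasts 1/10 s, in which the tool goes at most 50 mm and 8.59 degrees, less where a joint would pass 70% of its speed; a pose out of reach is approached as far as the arm can. A call with a gripper value outside its range is refused whole. The fingers move at their own pace and stop on an object; "grip_force" is the grip in N (left out, the last holds). Time passes only in rows, so rows that do not move let the fingers close. It gives the time, the measured TCP pose, the force, the opening and the grip force at its end, in the units of the state.
- env.sense(): the state, without advancing time (a new reading comes with each control period).
- env.snapshot(name): name is "scene" or "top" or "wrist"; returns a dict with "image" (384x512x3 uint8, red, green, blue), "z_map" (384x512 float32, m along the optical axis (not along the pixel's ray), 0 where there is no reading), "fx", "fy", "cx", "cy" (pixels), "rvec" (rotation vector, rad) and "tvec" (3), from world to camera coordinates, as OpenCV has them. Camera axes: x right, y down, z forward; pixel columns grow to the right and rows downward; lengths in m; the calibration is good to about 2 mm. A picture is of the moment at which its call begins.
- env.job_done(): hands the job in; it is judged then, once.
The state is a dict: "clock": time; "joint_pos": joint angles; "joint_vel": joint speeds; "joint_efforts": joint torques, N m; "eef_pos": TCP position; "orientation": TCP orientation; "contact_force": force on the tool from outside, world axes, zero at the start; "wrist_torque": the same for the moment, N m; "width": finger opening in m; "grip_force": force on a finger pad.
Only numpy, scipy, OpenCV 4.12 (cv2) and the standard library are available. Lean on these libraries where they do the work, as an engineer would, in place of code of your own. Each camera call takes 0.05 s, during which the arm holds its last target. There are 200 camera calls.

## Working session

There is one attempt and no reset: what is moved stays moved. The work goes in short steps, Python scripts to look and compute and a tool call to move; the robot and the scene stay as the last step left them, time stands still between calls to the robot, and variables do not carry over. Pictures are saved under pics/ and viewed, at most 14 in all, crops included, and the job is handed in when it is done.

Besides the shell and the picture viewer there is one more tool, called after "Emit:" as name([rows], argument=value, ...), one row to a line, values as JSON. jog_arm: Moves the arm, as the interface text tells. Its arguments: {"type":"object","properties":{"series":{"type":"array"},"grip_force":{"type":"number"}},"required":["series"]}

```bash
mkdir -p pics; ls; python3 - <<'E'
from bench import env
import cv2,numpy as np
s=env.sense();print(s['eef_pos'],s['orientation'],s['width'],env.nose_length,s['clock'])
for n in("top","scene"):
    d=env.snapshot(n);cv2.imwrite(f"pics/{n}0.png",d["image"][:,:,::-1]);np.savez(f"{n}0.npz",**d)
    R=cv2.Rodrigues(np.array(d["rvec"]))[0];print(n,-R.T@np.array(d["tvec"]),R[2],d["fx"],d["cx"],d["cy"])
E
```

```text
pics
[ 0.18960143 -0.48893921  0.24710556] [[ 9.32398043e-01  3.61432637e-01 -5.81660028e-04]
 [ 3.61432988e-01 -9.32395238e-01  2.30540528e-03]
 [ 2.90911666e-04 -2.35978649e-03 -9.99997173e-01]] 0.08548121948180705 0.017 0.0
top [ 0.47146539 -0.04194829  1.0760053 ] [ 0.12255097 -0.00762693 -0.99243291] 468.7902087470321 254.31374954457868 186.88204555969781
scene [0.29141338 0.4251793  0.73551718] [ 0.35820086 -0.52692749 -0.77073962] 355.61756359465517 258.2303792724232 189.79450396633888
```

View pics/top0.png

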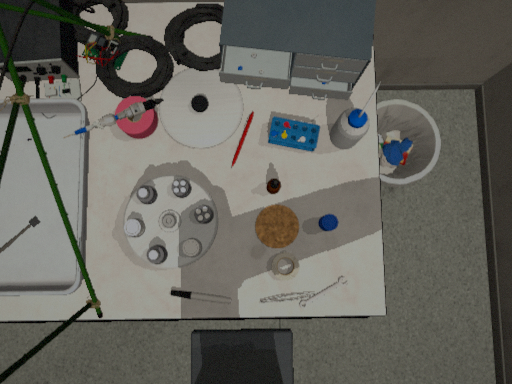

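View pics/scene0.png

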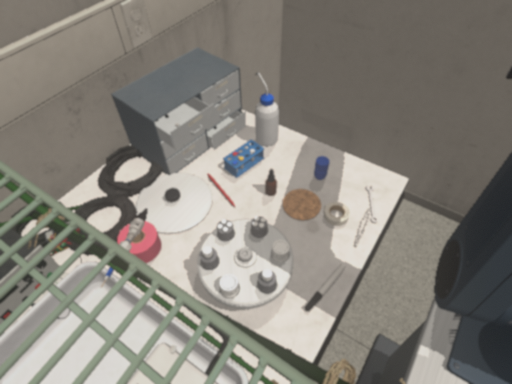

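```bash
cat > h.py <<'E'
import cv2,numpy as np
def load(n): return dict(np.load(n))
def cam(d):
    R=cv2.Rodrigues(np.array(d["rvec"]))[0];return R,np.array(d["tvec"]).ravel()
def cloud(d):
    R,t=cam(d);z=d["z_map"];v,u=np.mgrid[:z.shape[0],:z.shape[1]]
    P=np.stack([(u-d["cx"])*z/d["fx"],(v-d["cy"])*z/d["fy"],z],-1)
    return (P-t)@R
def plane(d,uv,z):
    R,t=cam(d);C=-R.T@t
    r=R.T@np.array([(uv[0]-d["cx"])/d["fx"],(uv[1]-d["cy"])/d["fy"],1]);return C+r*(z-C[2])/r[2]
E
python3 - <<'E'
from h import *
d=load("top0.npz");W=cloud(d)
im=d["image"][:,:,::-1]
c=cv2.resize(im[165:280,110:345],None,fx=3.4,fy=3.4,interpolation=cv2.INTER_CUBIC);cv2.imwrite("pics/c.png",c)
sub=W[165:280,110:230]
for nm,p,z in [("hub",(169.5,221),.083)]+[("l",p,.093) for p in [(146,192),(181,186),(204,212),(191,247),(157,254),(134,226)]]+[("mat",(277,226),.005),("drop",(274,186),.08),("wash",(355,125),.1),("blue",(328,222),.05),("ring",(285,266),.03)]:
    u,v=int(p[0]),int(p[1]);print(nm,p,plane(d,p,z).round(3),"depth z",W[v,u].round(3))
# rotor top face points
m=(abs(W[...,2]-.065)<.004);m[:,:115]=0;m[:,225:]=0;m[:170]=0;m[275:]=0
pts=W[m][:,:2].astype(np.float32);print(len(pts),cv2.minEnclosingCircle(pts))
# loads: height >0.085
m=((W[...,2]>.085)&(W[...,2]<.13)).astype(np.uint8);m[:,:115]=0;m[:,225:]=0;m[:170]=0;m[275:]=0
n,l,st,ce=cv2.connectedComponentsWithStats(m)
for i in range(1,n):
    if st[i,4]>20:
        q=W[l==i];print(st[i,4],np.median(q,0).round(4),cv2.minEnclosingCircle(q[:,:2].astype(np.float32)),q[:,2].max().round(3))
hsv=cv2.cvtColor(im,cv2.COLOR_BGR2HSV)
m=cv2.inRange(hsv,(5,70,60),(25,255,255));m[:200]=0;m[250:]=0
c=max(cv2.findContours(m,0,2)[0],key=cv2.contourArea);(u,v),r=cv2.minEnclosingCircle(c);print("mat",u,v,r,plane(d,(u,v),.005))
E
```

```text
hub (169.5, 221) [0.524 0.131 0.083] depth z [0.524 0.133 0.075]
l (146, 192) [0.585 0.179 0.093] depth z [0.583 0.175 0.111]
l (181, 186) [0.597 0.105 0.093] depth z [0.597 0.105 0.093]
l (204, 212) [0.541 0.057 0.093] depth z [0.541 0.057 0.091]
l (191, 247) [0.469 0.084 0.093] depth z [0.469 0.084 0.088]
l (157, 254) [0.455 0.154 0.093] depth z [0.455 0.15  0.112]
l (134, 226) [0.514 0.203 0.093] depth z [0.514 0.204 0.089]
mat (277, 226) [ 0.513 -0.101  0.005] depth z [ 0.513 -0.101  0.005]
drop (274, 186) [ 0.596 -0.092  0.08 ] depth z [ 0.598 -0.093  0.062]
wash (355, 125) [ 0.722 -0.266  0.1  ] depth z [ 0.71  -0.255  0.15 ]
blue (328, 222) [ 0.519 -0.21   0.05 ] depth z [ 0.518 -0.208  0.062]
ring (285, 266) [ 0.424 -0.115  0.03 ] depth z [ 0.423 -0.117 -0.001]
4481 ((0.5260766744613647, 0.13345715403556824), 0.10193117707967758)
230 [0.5967 0.1076 0.0935] ((0.5964698791503906, 0.10811194032430649), 0.01821666955947876) 0.101
235 [0.5812 0.1787 0.093 ] ((0.5830826163291931, 0.181969553232193), 0.018169865012168884) 0.116
231 [0.539  0.0592 0.0938] ((0.539495587348938, 0.05968216806650162), 0.01808924786746502) 0.102
241 [0.5119 0.2071 0.0907] ((0.5126104354858398, 0.20657500624656677), 0.01829412393271923) 0.095
239 [0.4686 0.0844 0.0909] ((0.4686817526817322, 0.08490150421857834), 0.0182328037917614) 0.096
244 [0.4555 0.1564 0.0932] ((0.4555371105670929, 0.1585788130760193), 0.018146933987736702) 0.117
mat 276.8670959472656 225.99366760253906 22.072874069213867 [ 0.51325715 -0.10037967  0.005     ]
```

View pics/c.png

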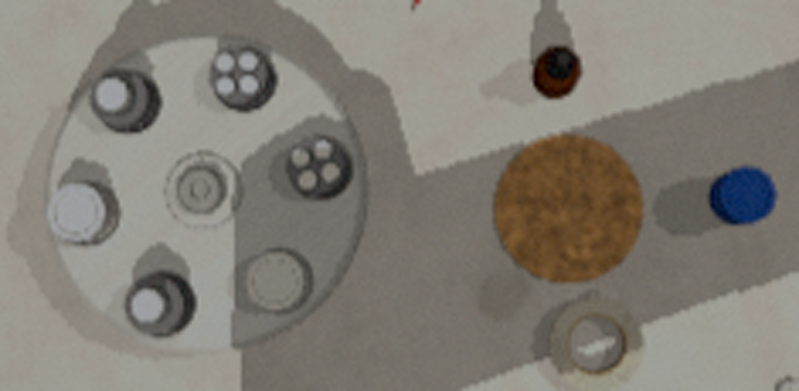

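```bash
cat >> h.py <<'E'
L=dict(A=(.5965,.1081),B=(.5831,.1820),C=(.5126,.2066),D=(.4555,.1586),E=(.4687,.0849),F=(.5395,.0597))
Z=np.array([complex(*L[k]) for k in "ABCDEF"]);C0=Z.mean()
a0=np.angle(((Z-C0)*np.exp(-1j*np.pi/3*np.arange(6))).mean())
BORE={k:C0+.075*np.exp(1j*(a0+i*np.pi/3)) for i,k in enumerate("ABCDEF")}
YAW={k:np.degrees(a0)+60*i for i,k in enumerate("ABCDEF")}   # tool-x yaw: fingers close tangentially
def go(env,x,y,z,yaw):
    """delta in present tool axes (shift before turn) and the turn in deg"""
    s=env.sense();R=s["orientation"];d=R.T@(np.array([x,y,z])-s["eef_pos"])
    cur=np.degrees(np.arctan2(R[1,0],R[0,0]));t=(cur-yaw+180)%360-180
    print("tool shift",d.round(4),"turn",t.round(1),"yaw",cur.round(1),"pos",s["eef_pos"].round(4),"j6",s["joint_pos"][5].round(2),"w",s["width"].round(4),"f",np.round(s["contact_force"],1),"t",s["clock"])
E
python3 - <<'E'
from h import *;from bench import env
for k in "ABCDEF":print(k,BORE[k].round(4),complex(*L[k])-BORE[k],YAW[k])
print(C0)
d=load("top0.npz");W=cloud(d)
g=(W[...,2]>.15);g[:,120:]=0;q=W[g];print(q.min(0),q.max(0),len(q))
e=BORE["E"];go(env,e.real,e.imag,.2,YAW["E"]-180)
E
```

```text
A (0.5966+0.1081j) (-0.00010762737989855609+2.6334153843579622e-05j) -19.6682406289208
B (0.5832+0.1819j) (-5.656033492917878e-05+0.00014240097492082548j) 40.3317593710792
C (0.5125+0.2071j) (6.773371163604214e-05-0.0005005998455893945j) 100.3317593710792
D (0.4554+0.1586j) (0.00014096071323205228+4.0332512823121336e-05j) 160.33175937107922
E (0.4688+0.0848j) (-0.000110106331737303+0.00012426569174586732j) 220.33175937107922
F (0.5394+0.0595j) (6.559962169738753e-05+0.00016726651225612565j) 280.3317593710792
(0.5259833333333332+0.13331666666666664j)
[ 0.26917744 -0.04194829  0.15004969] [0.96202519 0.45213533 1.0760053 ] 3788Traceback (most recent call last):
  File "<stdin>", line 6, in <module>
  File "h.py", line 21, in go
    print("tool shift",d.round(4),"turn",t.round(1),"yaw",cur.round(1),"pos",s["eef_pos"].round(4),"j6",s["joint_pos"][5].round(2),"w",s["width"].round(4),"f",np.round(s["contact_force"],1),"t",s["clock"])
                                                                                                                                       ^^^^^^^^^^^^^^^^
AttributeError: 'float' object has no attribute 'round'
```

```bash
sed -i 's/s\["joint_pos"\]\[5\].round(2)/round(float(s["joint_pos"][5]),2)/; s/s\["width"\].round(4)/round(float(s["width"]),4)/' h.py
python3 - <<'E'
from h import *;from bench import env
d=load("top0.npz");W=cloud(d);im=d["image"].astype(int)
g=(im[...,1]>im[...,0]+15)&(im[...,1]>im[...,2]+10)&(d["z_map"]>0);g[:,120:]=0
q=W[g];print(len(q),np.percentile(q,[2,25,50,75,98],axis=0).round(3))
print(W[300,95],W[100,20],W[200,60])
e=BORE["E"];go(env,e.real,e.imag,.2,YAW["E"]-180)
E
```

```text
2476 [[0.364 0.269 0.009]
 [0.585 0.312 0.117]
 [0.737 0.331 0.189]
 [0.919 0.345 0.286]
 [0.96  0.44  0.368]]
[0.35736164 0.298432   0.0360941 ] [0.71695073 0.34204117 0.31346026] [0.56061817 0.31990899 0.18876458]
tool shift [ 0.4677 -0.434   0.0483] turn -19.1 yaw 21.2 pos [ 0.1896 -0.489   0.2472] j6 1.44 w 0.0853 f [-0.4  0.6  0.2] t 0.1
```

Emit:
jog_arm([
  [0.036,-0.033,0.003,0,-0.3],
  [0.036,-0.033,0.003,0,-0.3],
  [0.036,-0.033,0.003,0,-0.3],
  [0.036,-0.033,0.003,0,-0.3],
  [0.036,-0.033,0.003,0,-0.3],
  [0.036,-0.033,0.003,0,-0.3],
  [0.036,-0.033,0.003,0,-0.3],
  [0.036,-0.033,0.003,0,-0.3],
])

```text
clock: 0.9
eef_pos: [0.3631, -0.1374, 0.2239]
orientation: [[0.933, 0.361, 0.0], [0.361, -0.933, -0.0], [0.0, 0.0, -1.0]]
contact_force: [0.3, -0.2, 0.5]
width: 0.0555
grip_force: 0.0
```

Emit:
jog_arm([
  [0.036,-0.034,0.005,0,-0.3],
  [0.036,-0.034,0.005,0,-0.3],
  [0.036,-0.034,0.005,0,-0.3],
  [0.036,-0.034,0.005,0,-0.3],
  [0.036,-0.034,0.005,0,-0.3],
  [0,0,0,-6.4,-0.3],
  [0,0,0,-6.4,-0.3],
  [0,0,0,-6.3,-0.3],
])

```text
clock: 1.7
eef_pos: [0.4688, 0.0851, 0.1983]
orientation: [[0.759, 0.651, -0.002], [0.651, -0.759, -0.0], [-0.002, -0.001, -1.0]]
contact_force: [-0.7, -1.1, 0.9]
width: 0.0555
grip_force: 0.0
```

```bash
python3 - <<'E'
from h import *;from bench import env
e=BORE["E"];go(env,e.real,e.imag,.085,YAW["E"]-180)
d=env.snapshot("wrist");cv2.imwrite("pics/w1.png",d["image"][:,:,::-1]);np.savez("w1.npz",**d)
E
```

```text
tool shift [-0.      0.0004  0.1133] turn 0.3 yaw 40.7 pos [0.4688 0.0851 0.1983] j6 2.47 w 0.0555 f [-0.7 -1.1  0.9] t 1.7
```

View pics/w1.png

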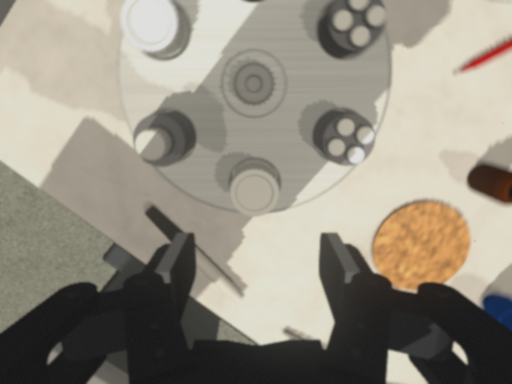

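The wrist view shows the bottle of bore E at (255,190), centred between the fingers at (180,260) and (335,260); I'll descend.

Emit:
jog_arm([
  [0,0,0.04,0,-0.3],
  [0,0,0.04,0,-0.3],
  [0,0,0.02,0,-0.3],
  [0,0,0.013,0,-0.3],
  [0,0,0,0,-0.3],
  [0,0,0,0,0.6],
  [0,0,0,0,0.6],
  [0,0,0,0,0.6],
], grip_force=40)

```text
clock: 2.55
eef_pos: [0.4699, 0.085, 0.088]
orientation: [[0.763, 0.647, 0.002], [0.647, -0.763, 0.002], [0.002, -0.0, -1.0]]
contact_force: [-2.2, 3.1, 3.2]
width: 0.0353
grip_force: 39.9
```

Emit:
jog_arm([
  [0,0,0,0,0.6],
  [0,0,0,0,0.6],
])

```text
clock: 2.75
eef_pos: [0.4699, 0.085, 0.088]
orientation: [[0.763, 0.647, 0.002], [0.647, -0.763, 0.002], [0.003, 0.0, -1.0]]
contact_force: [-3.2, 3.6, 5.9]
width: 0.0344
grip_force: 40.2
```

Emit:
jog_arm([
  [0,0,-0.03,0,0.6],
  [0,0,-0.04,0,0.6],
  [0,0,-0.045,0,0.6],
  [0,0,0,0,0.6],
])

```text
clock: 3.15
eef_pos: [0.4738, 0.0837, 0.209]
orientation: [[0.763, 0.646, 0.015], [0.646, -0.763, -0.001], [0.011, 0.011, -1.0]]
contact_force: [-0.0, 0.0, 0.0]
width: 0.0348
grip_force: 40.1
```

```bash
python3 - <<'E'
from h import *;from bench import env
go(env,.511,-.100,.2,40.3)
E
```

```text
tool shift [-0.0905  0.1641  0.0098] turn -0.0 yaw 40.3 pos [0.4738 0.0837 0.209 ] j6 2.48 w 0.0348 f [-0.  0.  0.] t 3.15
```

Emit:
jog_arm([
  [-0.018,0.0328,0,0,0.6],
  [-0.018,0.0328,0,0,0.6],
  [-0.018,0.0328,0,0,0.6],
  [-0.018,0.0328,0,0,0.6],
  [-0.018,0.0328,0,0,0.6],
  [0,0,0,0,0.6],
  [0,0,0,0,0.6],
])

```text
clock: 3.85
eef_pos: [0.5065, -0.1002, 0.2005]
orientation: [[0.764, 0.645, -0.001], [0.645, -0.764, -0.0], [-0.001, -0.0, -1.0]]
contact_force: [-0.7, 0.5, -1.2]
width: 0.0349
grip_force: 40.1
```

```bash
python3 - <<'E'
from h import *;from bench import env
go(env,.511,-.100,.066,40.3)
d=env.snapshot("wrist");cv2.imwrite("pics/w2.png",d["image"][:,:,::-1])
E
```

```text
tool shift [0.0037 0.0028 0.1345] turn -0.1 yaw 40.2 pos [ 0.5065 -0.1002  0.2005] j6 2.12 w 0.0349 f [-0.7  0.5 -1.2] t 3.85
```

View pics/w2.png

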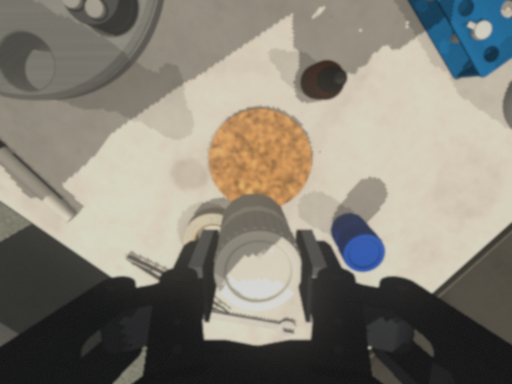

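The wrist view shows the bottle upright between the pads at (258,260) above the mat (260,155), with bore E empty at (35,60). Lowering it now.

Emit:
jog_arm([
  [0.004,0.003,0.04,0,0.6],
  [0,0,0.04,0,0.6],
  [0,0,0.03,0,0.6],
  [0,0,0.015,0,0.6],
  [0,0,0.006,0,0.6],
  [0,0,0,0,0.6],
  [0,0,0,0,0.6],
])

```text
clock: 4.6
eef_pos: [0.5125, -0.0985, 0.0716]
orientation: [[0.762, 0.647, 0.002], [0.647, -0.762, -0.001], [0.001, 0.002, -1.0]]
contact_force: [-0.4, -0.1, -0.5]
width: 0.035
grip_force: 40.2
```

Emit:
jog_arm([
  [0,0,0.003,0,0.6],
  [0,0,0.002,0,0.6],
  [0,0,0,0,0.6],
  [0,0,0,0,0.6],
])

```text
clock: 5.0
eef_pos: [0.5118, -0.0988, 0.0656]
orientation: [[0.763, 0.647, 0.0], [0.647, -0.763, -0.0], [0.0, 0.0, -1.0]]
contact_force: [-0.1, -0.4, -0.5]
width: 0.035
grip_force: 40.2
```

Emit:
jog_arm([
  [0,0,0.001,0,0.6],
  [0,0,0,0,0.6],
  [0,0,0.001,0,0.6],
  [0,0,0,0,0.6],
])

```text
clock: 5.4
eef_pos: [0.5121, -0.0987, 0.0649]
orientation: [[0.763, 0.647, 0.001], [0.647, -0.763, -0.0], [0.001, 0.001, -1.0]]
contact_force: [-1.4, 0.8, 6.9]
width: 0.0347
grip_force: 41.0
```

Contact with the mat (7 N up). Release gently, rise.

Emit:
jog_arm([
  [0,0,0,0,0.1],
  [0,0,0,0,-0.1],
  [0,0,0,0,-0.3],
  [0,0,0,0,-0.3],
  [0,0,-0.03,0,-0.3],
  [0,0,-0.045,0,-0.3],
  [0,0,-0.045,0,-0.3],
  [0,0,0,0,-0.3],
])

```text
clock: 6.2
eef_pos: [0.5157, -0.1, 0.1912]
orientation: [[0.763, 0.647, 0.013], [0.647, -0.763, -0.004], [0.007, 0.012, -1.0]]
contact_force: [1.4, 0.5, 0.1]
width: 0.0552
grip_force: 0.0
```

```bash
python3 - <<'E'
from h import *;from bench import env
e=BORE["D"];go(env,e.real,e.imag,.2,YAW["D"])
E
```

```text
tool shift [ 0.1213 -0.2361 -0.0107] turn -120.0 yaw 40.3 pos [ 0.5157 -0.1     0.1912] j6 2.12 w 0.0552 f [1.4 0.5 0.1] t 6.2
```

Emit:
jog_arm([
  [0.0205,-0.0395,-0.002,0,-0.3],
  [0.0205,-0.0395,-0.002,0,-0.3],
  [0.0205,-0.0395,-0.002,0,-0.3],
  [0.0205,-0.0395,-0.002,0,-0.3],
  [0.0205,-0.0395,-0.002,0,-0.3],
  [0.0205,-0.0395,-0.002,0,-0.3],
  [0,0,0,-8,-0.3],
  [0,0,0,-8,-0.3],
])

```text
clock: 7.0
eef_pos: [0.4515, 0.1633, 0.1948]
orientation: [[0.547, 0.837, -0.0], [0.837, -0.547, -0.0], [-0.0, -0.0, -1.0]]
contact_force: [-0.3, -0.9, -0.7]
width: 0.0556
grip_force: 0.0
```

Emit:
jog_arm([
  [0,0,0,-8,-0.3],
  [0,0,0,-8,-0.3],
  [0,0,0,-8,-0.3],
  [0,0,0,-8,-0.3],
  [0,0,0,-8,-0.3],
  [0,0,0,-8,-0.3],
  [0,0,0,-8,-0.3],
  [0,0,0,-8,-0.3],
])

```text
clock: 7.8
eef_pos: [0.4521, 0.1616, 0.1947]
orientation: [[-0.509, 0.861, -0.001], [0.861, 0.509, -0.0], [0.0, -0.001, -1.0]]
contact_force: [0.5, 0.2, -0.3]
width: 0.0552
grip_force: 0.0
```

Emit:
jog_arm([
  [0,0,0,-8,-0.3],
  [0,0,0,-8,-0.3],
  [0,0,0,-8,-0.3],
  [0,0,0,-8,-0.3],
  [0,0,0,-8,-0.3],
  [0,0,0,0,-0.3],
  [0,0,0,0,-0.3],
  [0,0,0,0,-0.3],
])

```text
clock: 8.6
eef_pos: [0.4521, 0.1616, 0.1951]
orientation: [[-0.941, 0.339, -0.0], [0.339, 0.941, -0.0], [0.0, -0.0, -1.0]]
contact_force: [0.4, -0.4, -1.2]
width: 0.0556
grip_force: 0.0
```

```bash
python3 - <<'E'
from h import *;from bench import env
e=BORE["D"];go(env,e.real,e.imag,.087,YAW["D"])
d=env.snapshot("top");cv2.imwrite("pics/t2.png",cv2.resize(d["image"][150:300,110:350,::-1],None,fx=3,fy=3));np.savez("t2.npz",**d)
E
```

```text
tool shift [-0.0041 -0.0018  0.1081] turn -0.2 yaw 160.2 pos [0.4521 0.1616 0.1951] j6 0.55 w 0.0556 f [ 0.4 -0.4 -1.2] t 8.6
```

View pics/t2.png

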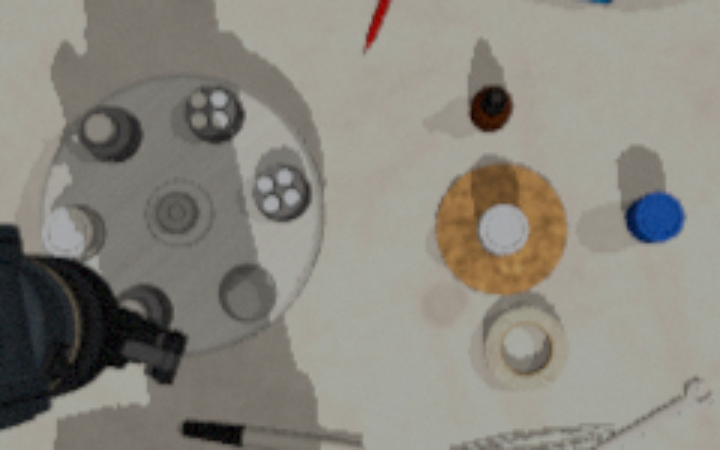

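The bottle stands upright on the mat at (503,228), bore E is empty at (248,292), and the gripper is over D. Correct and descend.

Emit:
jog_arm([
  [-0.004,-0.002,0.03,0,-0.3],
  [0,0,0.04,0,-0.3],
  [0,0,0.026,0,-0.3],
  [0,0,0.012,0,-0.3],
  [0,0,0,0,-0.3],
  [0,0,0,0,-0.3],
])

```text
clock: 9.25
eef_pos: [0.4561, 0.1585, 0.0885]
orientation: [[-0.941, 0.338, 0.002], [0.338, 0.941, 0.0], [-0.001, 0.001, -1.0]]
contact_force: [0.1, 0.4, 0.7]
width: 0.0558
grip_force: 0.0
```

Emit:
jog_arm([
  [0,0,0,0,0.6],
  [0,0,0,0,0.6],
  [0,0,0,0,0.6],
  [0,0,0,0,0.6],
  [0,0,0,0,0.6],
])

```text
clock: 9.75
eef_pos: [0.457, 0.1588, 0.0897]
orientation: [[-0.941, 0.337, 0.004], [0.337, 0.941, 0.001], [-0.004, 0.002, -1.0]]
contact_force: [-0.1, -0.0, 6.4]
width: 0.0345
grip_force: 40.1
```

Emit:
jog_arm([
  [0,0,-0.03,0,0.6],
  [0,0,-0.04,0,0.6],
  [0,0,-0.045,0,0.6],
  [0,0,0,-7.5,0.6],
  [0,0,0,-7.5,0.6],
  [0,0,0,-7.5,0.6],
  [0,0,0,-7.5,0.6],
  [0,0,0,-7.5,0.6],
])

```text
clock: 10.55
eef_pos: [0.4552, 0.1583, 0.2023]
orientation: [[-0.951, -0.311, -0.0], [-0.311, 0.951, -0.0], [0.0, -0.0, -1.0]]
contact_force: [0.3, -0.2, -1.5]
width: 0.0342
grip_force: 41.6
```

Emit:
jog_arm([
  [0,0,0,-7.5,0.6],
  [0,0,0,-7.5,0.6],
  [0,0,0,-7.5,0.6],
  [0,0,0,0,0.6],
  [0,0,0,0,0.6],
])

```text
clock: 11.05
eef_pos: [0.4552, 0.1584, 0.2022]
orientation: [[-0.765, -0.645, -0.0], [-0.645, 0.765, -0.0], [0.0, 0.0, -1.0]]
contact_force: [0.5, -1.0, -0.9]
width: 0.0341
grip_force: 41.6
```

```bash
python3 - <<'E'
from h import *;from bench import env
e=BORE["E"];go(env,e.real,e.imag,.2,YAW["E"])
E
```

```text
tool shift [ 0.037  -0.065   0.0022] turn -0.2 yaw -139.9 pos [0.4552 0.1584 0.2022] j6 -0.5 w 0.0341 f [ 0.5 -1.  -0.9] t 11.05
```

Emit:
jog_arm([
  [0.0185,-0.0325,0,0,0.6],
  [0.0185,-0.0325,0,0,0.6],
  [0,0,0,0,0.6],
  [0,0,0,0,0.6],
])

```text
clock: 11.45
eef_pos: [0.4691, 0.0843, 0.2023]
orientation: [[-0.765, -0.644, -0.0], [-0.644, 0.765, 0.001], [-0.0, 0.001, -1.0]]
contact_force: [-0.7, -0.9, -1.4]
width: 0.0346
grip_force: 41.7
```

```bash
python3 - <<'E'
from h import *;from bench import env
e=BORE["E"];go(env,e.real,e.imag,.2,YAW["E"])
d=env.snapshot("wrist");cv2.imwrite("pics/w3.png",d["image"][:,:,::-1])
E
```

```text
tool shift [-0.      0.0006  0.0023] turn -0.3 yaw -139.9 pos [0.4691 0.0843 0.2023] j6 -0.66 w 0.0346 f [-0.7 -0.9 -1.4] t 11.45
```

View pics/w3.png

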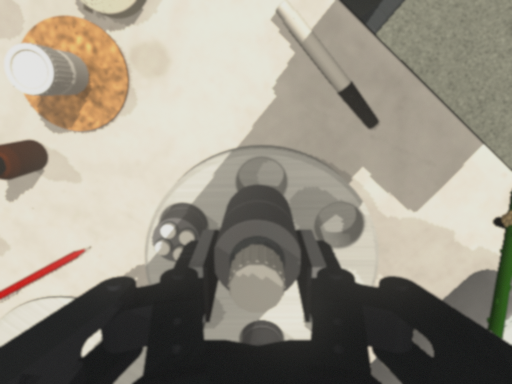

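Single-tube carrier is held upright at (258,260) with bore E just ahead at (262,180), D empty at (340,222). Lowering.

Emit:
jog_arm([
  [0,0.0005,0.035,0,0.6],
  [0,0,0.03,0,0.6],
  [0,0,0.012,0,0.6],
  [0,0,0.01,0,0.6],
  [0,0,0.01,0,0.6],
  [0,0,0,0,0.6],
])

```text
clock: 12.1
eef_pos: [0.4691, 0.0864, 0.1051]
orientation: [[-0.762, -0.647, 0.001], [-0.647, 0.762, 0.002], [-0.002, 0.001, -1.0]]
contact_force: [0.8, 3.4, -2.7]
width: 0.0344
grip_force: 41.5
```

Emit:
jog_arm([
  [0,0,0.005,0,0.6],
  [0,0,0.004,0,0.6],
  [0,0,0.002,0,0.6],
  [0,0,0,0,0.6],
  [0,0,0,0,0.6],
])

```text
clock: 12.6
eef_pos: [0.4696, 0.0865, 0.0952]
orientation: [[-0.762, -0.647, 0.002], [-0.647, 0.762, 0.003], [-0.004, 0.001, -1.0]]
contact_force: [-0.7, 5.7, 0.7]
width: 0.0346
grip_force: 41.9
```

Emit:
jog_arm([
  [-0.001,0.001,0.003,0,0.6],
  [0,0,0.002,0,0.6],
  [0,0,0.002,0,0.6],
  [0,0,0,0,0.6],
  [0,0,0,0,0.6],
])

```text
clock: 13.1
eef_pos: [0.4698, 0.0869, 0.0897]
orientation: [[-0.763, -0.647, 0.003], [-0.647, 0.763, 0.001], [-0.002, -0.001, -1.0]]
contact_force: [-2.4, 3.9, 9.1]
width: 0.0342
grip_force: 42.7
```

Floor contact at TCP 0.0897 (matches the pick height). Release, rise, go to F.

Emit:
jog_arm([
  [0,0,0,0,0.1],
  [0,0,0,0,-0.1],
  [0,0,0,0,-0.3],
  [0,0,0,0,-0.3],
  [0,0,-0.03,0,-0.3],
  [0,0,-0.04,0,-0.3],
  [0,0,-0.04,0,-0.3],
  [0,0,0,0,-0.3],
])

```text
clock: 13.9
eef_pos: [0.4724, 0.0866, 0.2038]
orientation: [[-0.763, -0.646, 0.011], [-0.646, 0.763, -0.0], [-0.009, -0.008, -1.0]]
contact_force: [1.4, 0.2, 1.0]
width: 0.0554
grip_force: 0.0
```

```bash
python3 - <<'E'
from h import *;from bench import env
e=BORE["F"];go(env,e.real,e.imag,.2,YAW["F"]-180)
d=env.snapshot("wrist");cv2.imwrite("pics/w4.png",d["image"][:,:,::-1])
E
```

```text
tool shift [-0.0336 -0.0639  0.0046] turn 119.9 yaw -139.7 pos [0.4724 0.0866 0.2038] j6 -0.66 w 0.0554 f [1.4 0.2 1. ] t 13.9
```

View pics/w4.png

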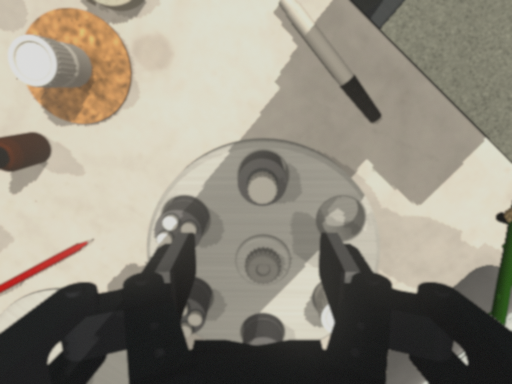

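Single carrier sits home in E (263,180). Next F: turning -60 keeps the wrist in range.

Emit:
jog_arm([
  [-0.017,-0.032,0.002,0,-0.3],
  [-0.017,-0.032,0.002,0,-0.3],
  [0,0,0,-7.5,-0.3],
  [0,0,0,-7.5,-0.3],
  [0,0,0,-7.5,-0.3],
  [0,0,0,-7.5,-0.3],
  [0,0,0,-7.5,-0.3],
  [0,0,0,-7.5,-0.3],
])

```text
clock: 14.75
eef_pos: [0.5352, 0.0596, 0.1911]
orientation: [[-0.077, -0.997, -0.004], [-0.997, 0.077, -0.0], [0.001, 0.004, -1.0]]
contact_force: [-0.1, -0.2, 0.2]
width: 0.0556
grip_force: 0.0
```

Emit:
jog_arm([
  [0,0,0,-7.5,-0.3],
  [0,0,0,-7.5,-0.3],
  [0,0,0,0,-0.3],
  [0,0,0,0,-0.3],
])

```text
clock: 15.15
eef_pos: [0.5355, 0.0597, 0.1919]
orientation: [[0.176, -0.984, -0.002], [-0.984, -0.176, -0.0], [-0.0, 0.002, -1.0]]
contact_force: [0.4, 0.9, 0.1]
width: 0.0558
grip_force: 0.0
```

```bash
python3 - <<'E'
from h import *;from bench import env
e=BORE["F"];go(env,e.real,e.imag,.087,YAW["F"])
E
```

```text
tool shift [ 0.0009 -0.0041  0.1049] turn -0.2 yaw -79.9 pos [0.5355 0.0597 0.1919] j6 -1.76 w 0.0558 f [0.4 0.9 0.1] t 15.15
```

Emit:
jog_arm([
  [0.001,-0.004,0.03,0,-0.3],
  [0,0,0.04,0,-0.3],
  [0,0,0.022,0,-0.3],
  [0,0,0.012,0,-0.3],
  [0,0,0,0,-0.3],
  [0,0,0,0,-0.3],
])

```text
clock: 15.75
eef_pos: [0.5409, 0.0595, 0.0902]
orientation: [[0.178, -0.984, 0.001], [-0.984, -0.178, -0.0], [0.0, -0.001, -1.0]]
contact_force: [0.6, -0.5, -0.2]
width: 0.0556
grip_force: 0.0
```

Emit:
jog_arm([
  [0,0,0,0,0.6],
  [0,0,0,0,0.6],
  [0,0,0,0,0.6],
  [0,0,0,0,0.6],
  [0,0,0,0,0.6],
])

```text
clock: 16.25
eef_pos: [0.5415, 0.0595, 0.0916]
orientation: [[0.178, -0.984, 0.003], [-0.984, -0.178, -0.0], [0.001, -0.003, -1.0]]
contact_force: [-1.3, -1.2, 6.3]
width: 0.0342
grip_force: 39.7
```

Emit:
jog_arm([
  [0,0,-0.03,0,0.6],
  [0,0,-0.04,0,0.6],
  [0,0,-0.045,0,0.6],
  [0,0,0,0,0.6],
  [0,0,0,0,0.6],
])

```text
clock: 16.75
eef_pos: [0.5417, 0.0596, 0.2063]
orientation: [[0.179, -0.984, 0.005], [-0.984, -0.179, 0.0], [0.001, -0.005, -1.0]]
contact_force: [-0.5, -0.6, -2.0]
width: 0.0345
grip_force: 41.6
```

```bash
python3 - <<'E'
from h import *;from bench import env
e=BORE["D"];go(env,e.real,e.imag,.2,YAW["D"]+180)
E
```

```text
tool shift [-0.1128  0.0673  0.0059] turn -60.0 yaw -79.7 pos [0.5417 0.0596 0.2063] j6 -1.76 w 0.0345 f [-0.5 -0.6 -2. ] t 16.75
```

Emit:
jog_arm([
  [-0.0375,0.0225,0.001,0,0.6],
  [-0.0375,0.0225,0.001,0,0.6],
  [-0.0375,0.0225,0.001,0,0.6],
  [0,0,0,-7.5,0.6],
  [0,0,0,-7.5,0.6],
  [0,0,0,-7.5,0.6],
  [0,0,0,-7.5,0.6],
  [0,0,0,-7.5,0.6],
])

```text
clock: 17.55
eef_pos: [0.4525, 0.1581, 0.1987]
orientation: [[0.744, -0.668, -0.004], [-0.668, -0.744, -0.001], [-0.003, 0.003, -1.0]]
contact_force: [-0.3, -0.8, -1.2]
width: 0.0347
grip_force: 41.6
```

Emit:
jog_arm([
  [0,0,0,-7.5,0.6],
  [0,0,0,-7.5,0.6],
  [0,0,0,-7.5,0.6],
  [0,0,0,0,0.6],
  [0,0,0,0,0.6],
])

```text
clock: 18.05
eef_pos: [0.453, 0.1581, 0.1996]
orientation: [[0.94, -0.34, -0.003], [-0.34, -0.94, -0.001], [-0.003, 0.001, -1.0]]
contact_force: [0.1, 0.9, -0.3]
width: 0.0346
grip_force: 41.6
```

```bash
python3 - <<'E'
from h import *;from bench import env
e=BORE["D"];go(env,e.real,e.imag,.2,YAW["D"]+180)
E
```

```text
tool shift [ 0.0021 -0.0013 -0.0004] turn -0.2 yaw -19.9 pos [0.453  0.1581 0.1996] j6 -2.6 w 0.0346 f [ 0.1  0.9 -0.3] t 18.05
```

Emit:
jog_arm([
  [0.0025,-0.0015,0.035,0,0.6],
  [0,0,0.03,0,0.6],
  [0,0,0.012,0,0.6],
  [0,0,0.01,0,0.6],
  [0,0,0.007,0,0.6],
  [0,0,0,0,0.6],
])

```text
clock: 18.65
eef_pos: [0.4568, 0.1595, 0.1072]
orientation: [[0.941, -0.337, 0.0], [-0.337, -0.941, 0.002], [-0.0, -0.002, -1.0]]
contact_force: [0.6, 2.8, -3.3]
width: 0.0343
grip_force: 41.0
```

Emit:
jog_arm([
  [0,0,0.005,0,0.6],
  [0,0,0.004,0,0.6],
  [0,0,0.002,0,0.6],
  [0,0,0,0,0.6],
  [0,0,0,0,0.6],
])

```text
clock: 19.15
eef_pos: [0.4571, 0.1594, 0.0966]
orientation: [[0.941, -0.337, 0.001], [-0.337, -0.941, 0.001], [0.0, -0.002, -1.0]]
contact_force: [0.3, 5.1, 0.3]
width: 0.0338
grip_force: 41.3
```

Emit:
jog_arm([
  [0,-0.001,0.003,0,0.6],
  [0,0,0.001,0,0.6],
  [0,0,0.001,0,0.6],
  [0,0,0,0,0.6],
  [0,0,0,0,0.6],
])

```text
clock: 19.65
eef_pos: [0.4572, 0.1596, 0.0917]
orientation: [[0.941, -0.337, 0.001], [-0.337, -0.941, -0.0], [0.001, 0.0, -1.0]]
contact_force: [-0.5, 2.9, 4.6]
width: 0.0344
grip_force: 41.8
```

Home (0.0917 vs 0.0916 at pick). Release, rise.

Emit:
jog_arm([
  [0,0,0,0,0.1],
  [0,0,0,0,-0.1],
  [0,0,0,0,-0.3],
  [0,0,0,0,-0.3],
  [0,0,-0.03,0,-0.3],
  [0,0,-0.04,0,-0.3],
  [0,0,-0.045,0,-0.3],
  [0,0,0,0,-0.3],
])

```text
clock: 20.45
eef_pos: [0.4607, 0.1602, 0.2137]
orientation: [[0.941, -0.337, 0.013], [-0.337, -0.941, 0.002], [0.011, -0.006, -1.0]]
contact_force: [0.0, -0.3, -0.1]
width: 0.0552
grip_force: 0.0
```

Emit:
jog_arm([
  [0,0,0,7.5,-0.3],
  [0,0,0,7.5,-0.3],
  [0,0,0,7.5,-0.3],
  [0,0,0,7.5,-0.3],
  [0,0,0,7.5,-0.3],
  [0,0,0,7.5,-0.3],
  [0,0,0,7.5,-0.3],
  [0,0,0,7.5,-0.3],
])

```text
clock: 21.25
eef_pos: [0.4569, 0.1594, 0.2057]
orientation: [[0.173, -0.985, -0.001], [-0.985, -0.173, -0.001], [0.001, 0.001, -1.0]]
contact_force: [0.6, -1.1, 0.2]
width: 0.0555
grip_force: 0.0
```

```bash
python3 - <<'E'
from h import *;from bench import env
d=load("t2.npz");W=cloud(d);m=(abs(W[...,2]-.07)<.02);m[:,250:300]&=True;m[:,:250]=0;m[:,300:]=0;m[:200]=0;m[250:]=0
q=W[m&(W[...,2]>.06)];c=cv2.minEnclosingCircle(q[:,:2].astype(np.float32));print(c)
go(env,c[0][0],c[0][1],.2,YAW["F"])
E
```

```text
((0.5115716457366943, -0.09881678968667984), 0.018261559307575226)
tool shift [ 0.2638 -0.0092  0.0058] turn -0.4 yaw -80.0 pos [0.4569 0.1594 0.2057] j6 -1.55 w 0.0555 f [ 0.6 -1.1  0.2] t 21.25
```

Emit:
jog_arm([
  [0.044,-0.0015,0.001,0,-0.3],
  [0.044,-0.0015,0.001,0,-0.3],
  [0.044,-0.0015,0.001,0,-0.3],
  [0.044,-0.0015,0.001,0,-0.3],
  [0.044,-0.0015,0.001,0,-0.3],
  [0.044,-0.0015,0.001,0,-0.3],
  [0,0,0,0,-0.3],
  [0,0,0,0,-0.3],
])

```text
clock: 22.05
eef_pos: [0.5126, -0.0994, 0.1995]
orientation: [[0.176, -0.984, -0.002], [-0.984, -0.176, 0.001], [-0.001, 0.001, -1.0]]
contact_force: [0.3, 0.7, -0.7]
width: 0.0555
grip_force: 0.0
```

```bash
python3 - <<'E'
from h import *;from bench import env
go(env,.5116,-.0988,.064,YAW["F"])
E
```

```text
tool shift [-0.0006  0.0007  0.1355] turn -0.2 yaw -79.9 pos [ 0.5126 -0.0994  0.1995] j6 -2.07 w 0.0555 f [ 0.3  0.7 -0.7] t 22.05
```

Emit:
jog_arm([
  [0,0.001,0.04,0,-0.3],
  [0,0,0.045,0,-0.3],
  [0,0,0.03,0,-0.3],
  [0,0,0.018,0,-0.3],
  [0,0,0,0,-0.3],
  [0,0,0,0,-0.3],
])

```text
clock: 22.65
eef_pos: [0.5118, -0.0974, 0.0675]
orientation: [[0.18, -0.984, -0.0], [-0.984, -0.18, 0.0], [-0.0, 0.0, -1.0]]
contact_force: [0.9, -0.6, 0.2]
width: 0.0556
grip_force: 0.0
```

Emit:
jog_arm([
  [0,0,0,0,0.6],
  [0,0,0,0,0.6],
  [0,0,0,0,0.6],
  [0,0,0,0,0.6],
  [0,0,0,0,0.6],
])

```text
clock: 23.15
eef_pos: [0.5135, -0.099, 0.0696]
orientation: [[0.178, -0.984, 0.004], [-0.984, -0.178, -0.001], [0.002, -0.003, -1.0]]
contact_force: [-0.0, 0.7, 5.2]
width: 0.0343
grip_force: 39.8
```

Emit:
jog_arm([
  [0,0,-0.04,0,0.6],
  [0,0,-0.045,0,0.6],
  [0,0,-0.045,0,0.6],
  [0,0,0,0,0.6],
  [0,0,0,0,0.6],
])

```text
clock: 23.65
eef_pos: [0.5132, -0.0991, 0.1992]
orientation: [[0.178, -0.984, 0.004], [-0.984, -0.178, -0.001], [0.002, -0.004, -1.0]]
contact_force: [-0.4, 0.6, -2.4]
width: 0.0338
grip_force: 40.3
```

```bash
python3 - <<'E'
from h import *;from bench import env
e=BORE["F"];go(env,e.real,e.imag,.2,YAW["F"])
E
```

```text
tool shift [-0.1514 -0.0541 -0.0009] turn -0.1 yaw -79.7 pos [ 0.5132 -0.0991  0.1992] j6 -2.07 w 0.0338 f [-0.4  0.6 -2.4] t 23.65
```

Emit:
jog_arm([
  [-0.038,-0.0135,0,0,0.6],
  [-0.038,-0.0135,0,0,0.6],
  [-0.038,-0.0135,0,0,0.6],
  [-0.038,-0.0135,0,0,0.6],
  [0,0,0,0,0.6],
  [0,0,0,0,0.6],
])

```text
clock: 24.25
eef_pos: [0.5367, 0.0613, 0.1948]
orientation: [[0.181, -0.984, -0.004], [-0.984, -0.181, -0.001], [-0.0, 0.004, -1.0]]
contact_force: [0.4, 0.3, -1.5]
width: 0.0341
grip_force: 40.2
```

```bash
python3 - <<'E'
from h import *;from bench import env
e=BORE["F"];go(env,e.real+.0008,e.imag+.001,.2,YAW["F"])
E
```

```text
tool shift [ 0.0014 -0.0033 -0.0052] turn 0.1 yaw -79.6 pos [0.5367 0.0613 0.1948] j6 -1.76 w 0.0341 f [ 0.4  0.3 -1.5] t 24.25
```

Emit:
jog_arm([
  [0.001,-0.003,0.03,0,0.6],
  [0,0,0.03,0,0.6],
  [0,0,0.012,0,0.6],
  [0,0,0.01,0,0.6],
  [0,0,0.005,0,0.6],
  [0,0,0,0,0.6],
])

```text
clock: 24.85
eef_pos: [0.5411, 0.0597, 0.1103]
orientation: [[0.178, -0.984, -0.0], [-0.984, -0.178, -0.0], [0.0, 0.0, -1.0]]
contact_force: [-0.4, -0.4, -0.9]
width: 0.0344
grip_force: 40.2
```

Emit:
jog_arm([
  [0,0,0.005,0,0.6],
  [0,0,0.004,0,0.6],
  [0,0,0.002,0,0.6],
  [0,0,0,0,0.6],
  [0,0,0,0,0.6],
])

```text
clock: 25.35
eef_pos: [0.5413, 0.0602, 0.0995]
orientation: [[0.179, -0.984, 0.0], [-0.984, -0.179, 0.0], [0.0, -0.0, -1.0]]
contact_force: [-0.3, 0.5, -1.3]
width: 0.0346
grip_force: 40.3
```

Emit:
jog_arm([
  [0,0,0.003,0,0.6],
  [0,0,0.002,0,0.6],
  [0,0,0.002,0,0.6],
  [0,0,0,0,0.6],
  [0,0,0,0,0.6],
])

```text
clock: 25.85
eef_pos: [0.5412, 0.0601, 0.0928]
orientation: [[0.179, -0.984, 0.0], [-0.984, -0.179, -0.0], [0.0, -0.0, -1.0]]
contact_force: [-1.4, 0.1, 2.5]
width: 0.0347
grip_force: 40.6
```

Home. Release and back away clear.

Emit:
jog_arm([
  [0,0,0,0,0.1],
  [0,0,0,0,-0.1],
  [0,0,0,0,-0.3],
  [0,0,0,0,-0.3],
  [0,0,-0.03,0,-0.3],
  [0,0,-0.04,0,-0.3],
  [0,0,-0.045,0,-0.3],
  [0,0,-0.03,0,-0.3],
])

```text
clock: 26.65
eef_pos: [0.542, 0.0601, 0.2408]
orientation: [[0.179, -0.984, 0.004], [-0.984, -0.179, -0.0], [0.001, -0.004, -1.0]]
contact_force: [0.9, 0.7, -0.1]
width: 0.0557
grip_force: 0.0
```

Emit:
jog_arm([
  [0.035,0.03,0,0,-0.3],
  [0.035,0.03,0,0,-0.3],
  [0.035,0.03,0,0,-0.3],
  [0.035,0.03,0,0,-0.3],
  [0.035,0.03,0,0,-0.3],
  [0.035,0.03,0,0,-0.3],
  [0,0,0,0,-0.3],
  [0,0,0,0,-0.3],
])

```text
clock: 27.45
eef_pos: [0.4012, -0.1795, 0.2374]
orientation: [[0.175, -0.984, 0.001], [-0.984, -0.175, 0.0], [-0.0, -0.001, -1.0]]
contact_force: [0.5, 0.3, 1.2]
width: 0.0558
grip_force: 0.0
```

```bash
python3 - <<'E'
from h import *;from bench import env
d=env.snapshot("top");cv2.imwrite("pics/t3.png",cv2.resize(d["image"][100:300,110:375,::-1],None,fx=3,fy=3));W=cloud(d)
m=((W[...,2]>.085)&(W[...,2]<.13)).astype(np.uint8);m[:,:115]=0;m[:,225:]=0;m[:170]=0;m[275:]=0
n,l,st,ce=cv2.connectedComponentsWithStats(m)
for i in range(1,n):
    if st[i,4]>20:
        q=W[l==i];c=cv2.minEnclosingCircle(q[:,:2].astype(np.float32))[0]
        k=min(BORE,key=lambda k:abs(BORE[k]-complex(*c)));print(k,st[i,4],np.median(q[:,2]).round(4),np.array(c).round(4),abs(BORE[k]-complex(*c)).round(4))
s=env.sense();print(s["clock"],s["eef_pos"])
E
```

```text
A 234 0.0933 [0.5964 0.1085] 0.0004
B 239 0.0933 [0.5832 0.1819] 0.0001
F 232 0.0908 [0.5391 0.0601] 0.0007
C 241 0.091 [0.5128 0.2063] 0.0008
E 241 0.093 [0.4685 0.0833] 0.0015
D 245 0.0933 [0.4551 0.1584] 0.0003
27.5 [ 0.401622   -0.17856148  0.2373391 ]
```

View pics/t3.png

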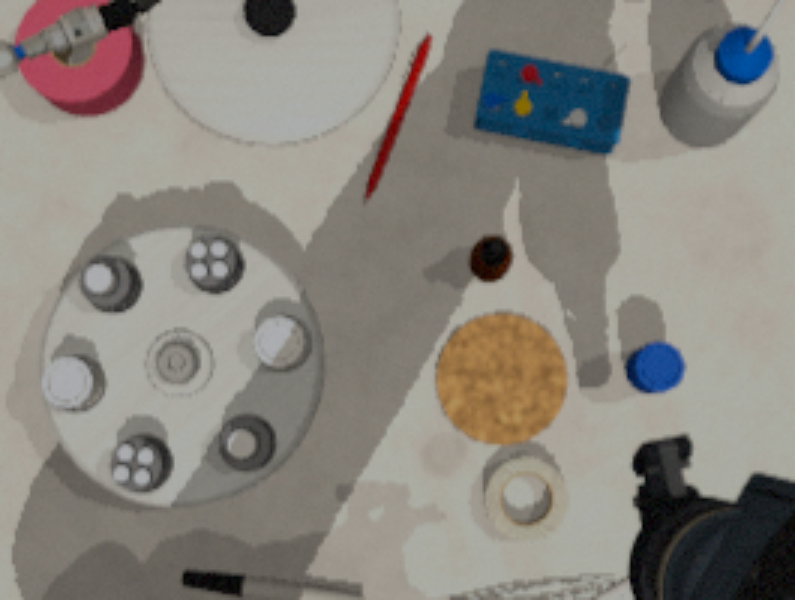

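Fours face each other at (215,262)/(141,462), singles at (110,283)/(246,442), bottles at (72,383)/(281,342). All six tops are at home height, the mat is empty at (500,378), and the dropper (491,258) and wash bottle (730,85) have not moved.

```bash
python3 -c "
from bench import env
print(env.job_done())"
```

```text
the job is handed in; nothing more can be done
None
```

The rotor is balanced and the job is handed in (about 27 s of the 90 s used): each load faces its own kind across the hub, and the final top-camera check showed all six upright and at home height; I have no verdict back from the judge.

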